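# Find the lock with the cross on its back

### The arm

A 6-joint arm with a two-finger parallel gripper is mounted at the origin on a cart in front of the work surface, level with it; the furniture and walls round the work are solid. World frame = base frame: x ahead of the robot, y to its left, z up, the work surface at z = 0. Lengths are in m, angles in rad, forces in N, time in s.
With the tool pointing down it reaches from about 0.275 to 0.75 m from the base axis. Payload 10.2 kg.
Tool frame: the origin (TCP) lies on the front face of the gripper's body, between the roots of the fingers; the fingertips stand 73 mm ahead of it and the grasp point (between the pads) lies 54 mm ahead of it; z points along the fingers, y is the line along which they close (so a half turn about z gives the same grasp; the last joint's range is limited). The gripper opens to 85 mm and grips with 20 to 120 N. Pads are 22 mm wide; open, the fingers measure 114 mm over their backs; the gripper's body (76 mm by 85 mm) begins 54 mm behind the grasp point. The pads swing forward as they close: fully open they stand 13 mm farther back than shut.
Start: joints at [1.045, 0.313, 1.498, -0, 1.331, -0.223], TCP at [0.157, 0.501, 0.304] pointing down, gripper open.
Joint ranges: [-2.94, 2.94], [-0.97, 2.17], [0.19, 2.56], [-1.23, 4.37], [0.02, 3.11], [-2.88, 2.88]. Speed limits (rad/s): [2.39, 2.39, 3.01, 3.14, 3.14, 3.14].

### API

Orientations are given as a unit quaternion [x, y, z, w].
In Python, from station import * gives the robot as it stands.
- The arm moves only by the shell command python3 -m handwheel 'ROWS'. ROWS is JSON, a list of rows, each a list of 3 entries, a list of its own where there are three numbers: the shift along the tool's x, y, z scaled (see below), then the turn, a rotation vector about the tool's x, y, z scaled (see below), then the opening, from -1 (shut) to 1 (fully open), so that 0 is half open. A call has 1 to 8 rows; each row is the pose to reach, as a shift and turn from the pose commanded when the call began, along the tool's axes at that moment; what a row does not reach only later rows make up. The controller multiplies each number of a shift by 0.2 m and each number of a turn by 60 degrees. A row lasts 1/8 s, in which the tool goes at most 62.5 mm and 10.7 degrees, less where a joint would pass 70% of its speed; a pose out of reach is approached as far as the arm can. A call with a number of a shift or a turn outside -1 to 1 is refused whole. A call with a gripper value outside its range is refused whole. The fingers move at their own pace and stop on an object; the grip force is fixed at half the most. Time passes only in rows, so rows that repeat a pose let the fingers close. It gives the time, the measured TCP pose, the force, the opening and the grip force at its end, in the units of the state.
- sense(): the state, without advancing time (a new reading comes with each control period).
- read_camera(name): name is "scene" or "top"; returns a dict with "img" (400x640x3 uint8, blue, green, red), "vertical_fov" (degrees; the focal length in pixels is half the picture's height over the tangent of half this angle, whatever the lens; pixels are square), "cx", "cy" (the principal point, pixels), "world_to_cam" (4x4, takes a point from world to camera coordinates). Camera axes: x right, y down, z forward; pixel columns grow to the right and rows downward; lengths in m; the calibration is good to about 2 mm. A picture is of the moment at which its call begins. There is no depth.
- close_job(): hands the job in; it is judged then, once.
The state is a dict: "clock": time; "q": joint angles; "joint_velocities": joint speeds; "tau": joint torques, N m; "position": TCP position; "ee_rot": TCP orientation; "wrist_force": force on the tool from outside, world axes, zero at the start; "torque": the same for the moment, N m; "gripper_width": finger opening in m; "grasp_force": force on a finger pad.
Only numpy, scipy, OpenCV 4.12 (cv2) and the standard library are available. Lean on these libraries where they do the work, as an engineer would, in place of code of your own. Each camera call takes 0.05 s, during which the arm holds its last target. There are 200 camera calls.

### The job

Three look-alike steel lock cases lie face up on the bench; one of them has a cross on its back, marking it for repair. First turn all three over so that they lie flat, back up, on the bench outside the tray; only then put the one with the cross into the grey tray, lying flat with its cross still up, and leave the other two back up on the bench. Do not disturb the brass cutter wheel, the lock cylinder or the marker pen.

Things in the scene. Friction and masses are not known exactly. Their poses are not given: they have to be found in the camera images.
- lock_marked: Loose steel lock case, flat-sided box 56 (x) x 66 (y) x 20 mm (z), about 0.22 kg. All three look alike from above: cover plate, brass key plug 12 mm off centre to +y, four screws. Origin: centre of the back face; z points out of the front: up at the start, down once turned over. The sunk back panel of this one carries a dark diagonal cross with 50 mm bars; lies in any of the three places.
- lock_a: Loose steel lock case, flat-sided box 56 (x) x 66 (y) x 20 mm (z), about 0.22 kg. All three look alike from above: cover plate, brass key plug 12 mm off centre to +y, four screws. Origin: centre of the back face; z points out of the front: up at the start, down once turned over. Its back panel is plain.
- lock_b: Loose steel lock case, flat-sided box 56 (x) x 66 (y) x 20 mm (z), about 0.22 kg. All three look alike from above: cover plate, brass key plug 12 mm off centre to +y, four screws. Origin: centre of the back face; z points out of the front: up at the start, down once turned over. Its back panel is plain.
- tray: Shallow grey sheet-metal tray fixed to the bench, outside 130 mm (its x) by 120 mm (its y), walls 3 mm thick with a rolled rim that tops out 22.5 mm above the bench, floor 3 mm thick. Origin: centre of its underside, z up. A tall key-cutting machine stands to its right (y below about 0): keep the wrist off it.
- brass_cutter: Bystander: brass-coloured toothed cutter wheel with a centre hole, 48 mm across, 9 mm thick, lying flat, loose. Origin: centre of its underside.
- lock_cylinder: Bystander: silver-grey profile lock cylinder, 65 x 33 x 17 mm, lying loose. Origin: centre of its underside; its length is along its x.
- marker_pen: Bystander: white marker pen with a black cap, 127 mm long (along its x), 18 mm thick, lying loose. Origin: centre of its underside.
Things that resemble listed ones, but are neither listed nor needed, are in the scene too. Leave any orange look-alike of the lock_a alone. What is shaped like the lock_b but turquoise is not meant.

How it is judged:
By the outcome, as a careful person would: the job done as asked, in the order asked, and still so for the second after the job is handed in, with the robot touching nothing.
It also fails if it takes over 72 s, if anything falls off the work surface, if the arm or the gripper's body presses on something with over 40 N, if the wrist force passes 120 N, or if a joint passes its speed limit or range.

## Working session

There is one attempt and no reset: what is moved stays moved. The work goes in short steps, Python scripts to look and compute and a shell command to move; the robot and the scene stay as the last step left them, time stands still between calls to the robot, and variables do not carry over. Pictures are saved under pics/ and viewed, at most 12 in all, crops included, and the job is handed in when it is done.

```bash
ls; mkdir -p pics; python3 - <<'E'
from station import *
import cv2,numpy as np
s=sense();print(s['clock'],s['position'],s['ee_rot'],s['gripper_width'])
for n in("scene","top"):
    c=read_camera(n);cv2.imwrite(f"pics/{n}0.png",c["img"]);print(n,c["vertical_fov"],c["cx"],c["cy"],np.round(c["world_to_cam"],3).tolist())
E
```

```text
pics
0.0 [0.15646947 0.50096004 0.30335485] [ 1.50840237e-01  9.88557953e-01 -5.82484037e-04 -2.39024814e-04] 0.0855325578696789
scene 50.26404720120722 325.7547812662254 200.51698863732244 [[0.796, -0.606, 0.002, -0.189], [-0.39, -0.514, -0.764, 0.39], [0.463, 0.607, -0.646, 0.418], [0.0, 0.0, 0.0, 1.0]]
top 56.58635394788055 323.16990197242586 203.6971597381339 [[0.011, -1.0, 0.016, 0.35], [-0.999, -0.012, -0.053, 0.528], [0.053, -0.015, -0.998, 0.935], [0.0, 0.0, 0.0, 1.0]]
```

View pics/top0.png

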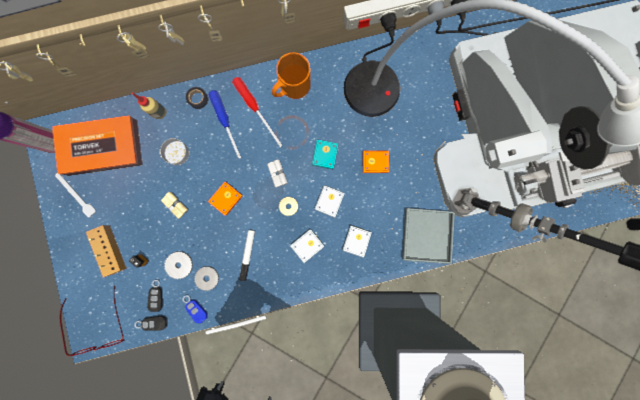

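View pics/scene0.png

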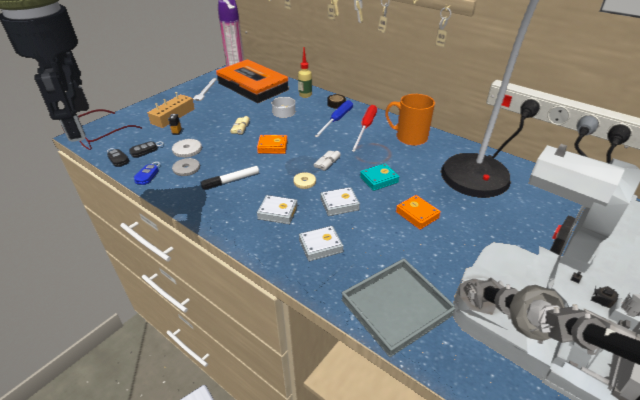

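Top view: the three white locks are near (330,201), (307,246) and (357,240). The tray is at (428,235), the pen at (247,255), the cutter at (288,206) and the cylinder near (277,173). Next I'll measure them.

```bash
cat > h.py <<'E'
import cv2,numpy as np
from station import *
from scipy.spatial.transform import Rotation as R
def ray(c,u,v,z):
    f=200/np.tan(np.radians(c["vertical_fov"]/2));M=np.array(c["world_to_cam"])
    d=M[:3,:3].T@np.array([(u-c["cx"])/f,(v-c["cy"])/f,1]);o=-M[:3,:3].T@M[:3,3]
    return o+d*(z-o[2])/d[2]
def rects(c,mask,z,amin=150,roi=None):
    out=[]
    for k in cv2.findContours(mask,cv2.RETR_EXTERNAL,cv2.CHAIN_APPROX_NONE)[0]:
        if cv2.contourArea(k)<amin: continue
        P=np.array([ray(c,u,v,z)[:2] for u,v in k[:,0]],np.float32)*1000
        (a,b),(w,h),t=cv2.minAreaRect(P)
        if w>h: w,h,t=h,w,t+90
        # long side direction: angle of the side h = t+90
        out.append((k[:,0].mean(0).round(),np.round([a,b,w,h,(t+90)%180])))
    return out
E
python3 - <<'E'
from h import *
c=read_camera("top");i=c["img"];h=cv2.cvtColor(i,cv2.COLOR_BGR2HSV)
h[:, :, 2][:]=h[:,:,2]
m=((h[...,1]<40)&(h[...,2]>150)).astype(np.uint8)*255
roi=np.zeros_like(m);roi[150:290,150:400]=255;m&=roi
m=cv2.morphologyEx(m,cv2.MORPH_CLOSE,np.ones((5,5)))
for r in rects(c,m,.02,40): print(*r)
b=((h[...,0]>15)&(h[...,0]<35)&(h[...,1]>90)&(h[...,2]>120)).astype(np.uint8)*255&roi
for k in cv2.findContours(b,0,1)[0]:
  if cv2.contourArea(k)>8: p=k[:,0].mean(0);print("brass",p,cv2.contourArea(k),(ray(c,*p,.02)[:2]*1000).round())
for n,p in dict(tl=(405,208),tr=(453,209),br=(451,262),bl=(403,258)).items(): print(n,(ray(c,*p,.022)[:2]*1000).round())
cv2.imwrite("pics/c1.png",cv2.resize(i[150:290,220:470],None,fx=3.2,fy=3.2,interpolation=cv2.INTER_CUBIC))
E
```

```text
[387. 283.] [323. 190.  21.  54. 105.]
[206. 278.] [335. 646.  54.  57.  91.]
[178. 265.] [366. 716.  64.  67.  91.]
[307. 245.] [418. 395.  57.  68. 130.]
[248. 247.] [413. 543.  18.  86. 171.]
[357. 241.] [430. 270.  57.  66. 162.]
[288. 206.] [516. 445.  45.  48.  91.]
[170. 205.] [513. 736.  27.  71.  37.]
[329. 201.] [531. 341.  57.  67. 159.]
[277. 173.] [600. 474.  34.  67.  20.]
[174. 155.] [637. 734.  36.  75.  91.]
brass [310.5        242.85714286] 18.0 [424. 386.]
brass [358.5        236.85714286] 18.0 [441. 266.]
brass [331.  196.5] 18.0 [542. 336.]
brass [224.58571429 198.        ] 501.0 [535. 604.]
brass [375.78888889 161.75555556] 430.0 [632. 223.]
tl [515. 149.]
tr [513.  27.]
br [380.  33.]
bl [389. 154.]
```

View pics/c1.png

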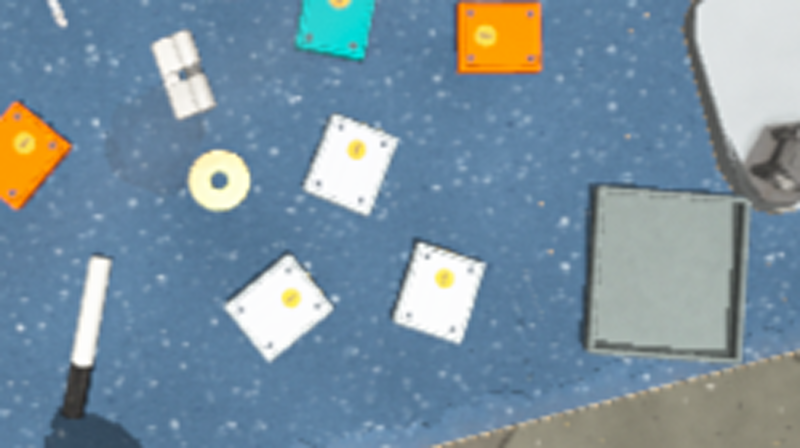

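The crop confirms the layout: the locks' brass plugs all sit towards lower y and larger x, and the space around the locks is free. All sizes match 56x66. Lock centres in mm are C (430,270), B (418,395) and A (531,341). I'll go to C first, tilted by −50°.

```bash
cat >> h.py <<'E'
def pose(yx,tilt):  # tool x at world angle yx (deg) when down, then turned tilt about tool y
    a=np.radians(yx);return R.from_matrix(np.array([[np.cos(a),np.sin(a),0],[np.sin(a),-np.cos(a),0],[0,0,-1]]).T.T)*R.from_euler('y',tilt,degrees=True)
def go(g,yx,tilt,d=54):  # grasp point g mm -> shift, turn units from the present pose
    s=sense();P=np.array(s["position"]);Q=R.from_quat(s["ee_rot"]);T=pose(yx,tilt)
    t=np.array(g)/1000-T.apply([0,0,d/1000])
    sh=Q.inv().apply(t-P)/.2;tu=np.degrees((Q.inv()*T).as_rotvec())/60
    print("shift",sh.round(3).tolist(),"turn",tu.round(3).tolist())
def st():
    s=sense();P=np.array(s["position"]);Q=R.from_quat(s["ee_rot"]);z=Q.apply([0,0,1]);y=Q.apply([0,1,0])
    print("t",round(s["clock"],2),"grasp",((P+.054*z)*1000).round(1),"z",z.round(2),"y",y.round(2),"q",np.round(s["q"],2),"F",np.round(s["wrist_force"],1),"w",round(s["gripper_width"]*1000,1),"gf",round(float(np.max(s["grasp_force"])),1))
E
python3 -c "
from h import *
st();print(pose(162.6,0).as_quat().round(3))
go((430,270,150),162,0);go((430,270,150),162,-50);go((430,270,150),162,50)"
```

```text
t 0.15 grasp [156.5 501.  249.5] z [-0. -0. -1.] y [ 0.3   0.95 -0.  ] q [ 1.04  0.31  1.5   0.    1.33 -0.22] F [ 0.1 -0.3  0.7] w 85.4 gf 0.0
[0.151 0.988 0.    0.   ]
shift [-1.65, -0.694, 0.498] turn [-0.001, -0.0, 0.011]
shift [-1.443, -0.692, 0.594] turn [0.004, -0.834, 0.011]
shift [-1.857, -0.697, 0.594] turn [-0.006, 0.833, 0.01]
```

```bash
python3 -m handwheel '[[[-0.8,-0.4,0.2],[0,0,0],0.6],[[-0.8,-0.4,0.2],[0,0,0],0.6],[[-0.8,-0.4,0.2],[0,0,0],0.6],[[-0.8,-0.4,0.2],[0,-0.4,0],0.6],[[-0.8,-0.4,0.2],[0,-0.4,0],0.6]]'; python3 -c "
from h import *
st();go((430,270,110),162,-50)"
```

```text
clock: 0.78
position: [0.2866, 0.3762, 0.264]
ee_rot: [0.149, 0.97, -0.028, 0.187]
wrist_force: [-0.2, -0.2, 0.9]
gripper_width: 0.0682
grasp_force: 0.0
t 0.78 grasp [305.8 370.3 213.9] z [ 0.35 -0.11 -0.93] y [0.3  0.95 0.  ] q [ 0.8   0.21  1.78 -0.4   1.01 -0.27] F [-0.2 -0.2  0.9] w 68.2 gf 0.0
shift [-0.37, -0.29, 0.79] turn [0.006, -0.47, 0.006]
```

```bash
python3 -m handwheel '[[[-0.37,-0.29,0.79],[0,-0.47,0],0.6],[[-0.37,-0.29,0.79],[0,-0.47,0],0.6],[[-0.37,-0.29,0.79],[0,-0.47,0],0.6],[[-0.37,-0.29,0.79],[0,-0.47,0],0.6],[[-0.37,-0.29,0.79],[0,-0.47,0],0.6]]'; python3 -c "
from h import *
st();go((430,270,23),162,-50)
c=read_camera('scene');cv2.imwrite('pics/s1.png',c['img'][100:340,200:520])"
```

```text
clock: 1.4
position: [0.3942, 0.303, 0.1776]
ee_rot: [0.143, 0.907, -0.072, 0.389]
wrist_force: [-0.2, 0.9, -0.1]
gripper_width: 0.0682
grasp_force: 0.0
t 1.4 grasp [431.2 290.  140.5] z [ 0.68 -0.24 -0.69] y [ 0.32  0.95 -0.02] q [ 0.64  0.39  1.95 -1.23  0.7   0.34] F [-0.2  0.9 -0.1] w 68.2 gf 0.0
shift [0.426, -0.09, 0.424] turn [-0.017, -0.057, 0.01]
```

View pics/s1.png

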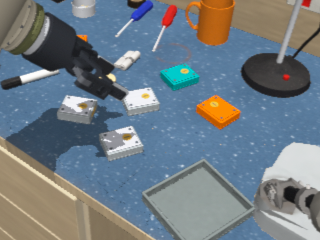

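```bash
cat > fk.py <<'E'
from h import *
from scipy.optimize import least_squares
E=lambda a,t:R.from_euler(a,t)
D=[([1.045,.313,1.498,0,1.331,-.223],[.1565,.501,.3034],[.1508,.98856,0,0]),
([.80,.21,1.78,-.4,1.01,-.27],[.2866,.3762,.264],[.149,.97,-.028,.187]),
([.64,.39,1.95,-1.23,.70,.34],[.3942,.303,.1776],[.143,.907,-.072,.389])]
def fk(q,p):
    z0,y0,L2,L3,L6,x0,a3=p
    A=E('z',q[0]);B=A*E('y',q[1]);C=B*E('y',q[2]);F=C*E('z',q[3])*E('y',q[4])*E('z',q[5])
    return A.apply([x0,y0,z0])+B.apply([0,0,L2])+C.apply([a3,0,L3])+F.apply([0,0,L6]),F
p0=[.2,.1,.4,.4,.2,0,0]
r=least_squares(lambda p:np.r_[np.concatenate([fk(q,p)[0]-x for q,x,_ in D])*100,(p-np.array(p0))*.02],p0)
p=r.x
C0=fk(D[0][0],p)[1].inv()*R.from_quat(D[0][2])
if __name__=="__main__":
    print(p.round(3),C0.as_rotvec().round(2))
    for q,x,o in D: f,F=fk(q,p);print((f-x).round(4),np.degrees((F*C0).inv().__mul__(R.from_quat(o)).magnitude()).round(1))
E
python3 fk.py
```

```text
[0.201 0.116 0.434 0.394 0.179 0.005 0.039] [-0.   -0.    1.57]
[ 0.0002 -0.0001  0.0003] 0.0
[-0.0004  0.0002 -0.0004] 0.3
[ 0.0002 -0.0001  0.0001] 0.4
```

```bash
cat > scan.py <<'E'
from fk import *
lo=np.array([-2.94,-.97,.19,-1.23,.02,-2.88])+.05;hi=np.array([2.94,2.17,2.56,4.37,3.11,2.88])-.05
def ik(g,T,q0):
    t=np.array(g)/1000-T.apply([0,0,.054])
    def e(q):
        f,F=fk(q,p);return np.r_[(f-t)*10,((F*C0).inv()*T).as_rotvec()*2]
    r=least_squares(e,np.clip(q0,lo+1e-3,hi-1e-3),bounds=(lo,hi));return r.x,np.linalg.norm(r.fun)
def path(g1,yx,t1,g2,dy,t2,q0,n=14,lift=90):
    # pick pose -> place pose with lift; returns worst residual, q's
    q,e0=ik(g1,pose(yx,t1),q0);w=e0;qs=[q];w0=e0
    for k in np.linspace(0,1,n+1)[1:]:
        g=np.array(g1)*(1-k)+np.array(g2)*k;g[2]+=lift*np.sin(np.pi*k)
        q2,e=ik(g,pose(yx+dy*k,t1+(t2-t1)*k),q);w=max(w,e);qs.append(q2);q=q2
    return w0,w,qs
if __name__=="__main__":
    L=dict(A=(531,341,-21),B=(418,395,-50),C=(430,270,-18))
    seeds=[[.6,.3,1.7,0,1.3,0],[.6,.3,1.7,1.5,1.3,0],[.6,.3,1.7,.5,2,-1.5],[.6,.3,1.7,.5,2,1.5],[.6,.5,1.5,3,1,0]]
    for n,(x,y,a) in L.items():
      for k in range(4):
        yx=a+90*k  # tool x; tilt + points tool to yx
        for dy in (-50,-25,0,25,50):
          for dr in (-80,0,80):
            b=np.arctan2(y,x);best=min((path((x,y,23),yx,50,(x+dr*np.cos(b),y+dr*np.sin(b),40),dy,-65,s,5) for s in seeds),key=lambda r:r[1])
            if best[1]<.03: print(n,yx,"dy",dy,"dr",dr,round(best[1],3),best[2][0].round(2),best[2][-1].round(2))
E
time timeout 550 python3 scan.py
```

```text
A 69 dy -50 dr -80 0.0 [ 0.12  0.74  1.81  1.48  0.75 -0.76] [0.35 1.22 0.81 0.02 2.24 1.59]
A 69 dy -25 dr -80 0.0 [ 0.12  0.74  1.81  1.48  0.75 -0.76] [ 0.47  1.23  0.8  -0.33  2.2   1.24]
A 69 dy 0 dr -80 0.0 [ 0.12  0.74  1.81  1.48  0.75 -0.76] [ 0.58  1.16  0.94 -0.62  2.    0.99]
A 69 dy 0 dr 0 0.0 [ 0.12  0.74  1.81  1.48  0.75 -0.76] [ 0.58  1.39  0.44 -0.72  2.22  0.79]
A 69 dy 25 dr -80 0.0 [ 0.12  0.74  1.81  1.48  0.75 -0.76] [ 0.68  1.06  1.18 -0.85  1.71  0.86]
A 69 dy 25 dr 0 0.0 [ 0.12  0.74  1.81  1.48  0.75 -0.76] [ 0.66  1.22  0.82 -0.89  1.84  0.7 ]
A 69 dy 50 dr -80 0.0 [ 0.12  0.74  1.81  1.48  0.75 -0.76] [ 0.73  0.94  1.46 -1.11  1.39  0.84]
A 69 dy 50 dr 0 0.0 [ 0.12  0.74  1.81  1.48  0.75 -0.76] [ 0.71  1.06  1.18 -1.1   1.46  0.69]
A 69 dy 50 dr 80 0.0 [ 0.12  0.74  1.81  1.48  0.75 -0.76] [ 0.7   1.22  0.82 -1.1   1.53  0.5 ]
A 159 dy -50 dr -80 0.0 [ 0.22  1.15  0.86  0.46  1.88 -1.02] [ 0.72  0.99  1.35 -1.    1.52  0.84]
A 159 dy -50 dr 0 0.0 [ 0.22  1.15  0.86  0.46  1.88 -1.02] [ 0.7   1.12  1.04 -1.01  1.61  0.68]
A 159 dy -50 dr 80 0.0 [ 0.22  1.
[... 3086 characters left out ...]
  0.63  2.13  1.5   0.83 -1.06] [ 0.67  1.11  1.07 -0.9   1.72  0.78]
C 72 dy 50 dr -80 0.0 [-0.04  0.63  2.13  1.5   0.83 -1.06] [ 0.77  0.79  1.86 -1.18  1.28  1.08]
C 72 dy 50 dr 0 0.0 [-0.04  0.63  2.13  1.5   0.83 -1.06] [ 0.74  0.87  1.64 -1.17  1.32  0.93]
C 72 dy 50 dr 80 0.0 [-0.04  0.63  2.13  1.5   0.83 -1.06] [ 0.72  0.97  1.39 -1.15  1.37  0.78]
C 162 dy -50 dr -80 0.0 [ 0.16  0.93  1.35  0.36  1.67 -1.22] [ 0.75  0.83  1.77 -1.04  1.38  1.05]
C 162 dy -50 dr 0 0.0 [ 0.16  0.93  1.35  0.36  1.67 -1.22] [ 0.72  0.91  1.53 -1.04  1.44  0.92]
C 162 dy -50 dr 80 0.0 [ 0.16  0.93  1.35  0.36  1.67 -1.22] [ 0.7   1.03  1.26 -1.04  1.51  0.77]
real	2m53.581s
user	2m53.442s
sys	0m0.208s
```

The arm model fits, so I can check reach. Pick with the tool pointing at 162°, then turn and yaw to place. C first: move to tilt +50 above it.

```bash
python3 -c "
from h import *
go((438,268,120),162,0)"
```

```text
shift [-0.167, -0.098, 0.208] turn [-0.019, 0.776, 0.001]
```

```bash
python3 -m handwheel '[[[-0.17,-0.1,0.2],[0,0.78,0],0.6],[[-0.17,-0.1,0.2],[0,0.78,0],0.6],[[-0.17,-0.1,0.2],[0,0.78,0],0.6],[[-0.17,-0.1,0.2],[0,0.78,0],0.6],[[-0.17,-0.1,0.2],[0,0.78,0],0.6],[[-0.17,-0.1,0.2],[0,0.78,0],0.6]]'; python3 -c "
from h import *
st();go((438,268,90),162,50)"
```

```text
clock: 2.2
position: [0.4374, 0.2678, 0.1762]
ee_rot: [0.159, 0.987, -0.007, -0.004]
wrist_force: [-0.2, -0.1, 0.7]
gripper_width: 0.0686
grasp_force: 0.0
t 2.2 grasp [436.9 267.1 122.2] z [-0.01 -0.01 -1.  ] y [ 0.31  0.95 -0.01] q [ 0.32  0.43  1.69 -0.01  1.03 -0.92] F [-0.2 -0.1  0.7] w 68.6 gf 0.0
shift [-0.211, 0.007, 0.256] turn [-0.011, 0.828, -0.011]
```

```bash
python3 -m handwheel '[[[-0.21,0.01,0.26],[-0.01,0.83,-0.01],0.6],[[-0.21,0.01,0.26],[-0.01,0.83,-0.01],0.6],[[-0.21,0.01,0.26],[-0.01,0.83,-0.01],0.6],[[-0.21,0.01,0.26],[-0.01,0.83,-0.01],0.6],[[-0.21,0.01,0.26],[-0.01,0.83,-0.01],0.6],[[-0.21,0.01,0.26],[-0.01,0.83,-0.01],0.6]]' >/dev/null; python3 -m handwheel '[[[-0.17,0,0.14],[0,0,0],0.6],[[-0.17,0,0.14],[0,0,0],0.6]]'; python3 -c "
from h import *
st();go((438,268,23),162,50)
c=read_camera('scene');cv2.imwrite('pics/s2.png',cv2.resize(c['img'][140:300,220:420],None,fx=2.5,fy=2.5))"
```

```text
clock: 3.2
position: [0.4757, 0.2553, 0.0774]
ee_rot: [0.144, 0.894, 0.064, -0.419]
wrist_force: [-0.6, 0.3, 0.9]
gripper_width: 0.0685
grasp_force: 0.0
t 3.2 grasp [436.2 268.   42.8] z [-0.73  0.24 -0.64] y [ 0.31  0.95 -0.01] q [ 0.15  0.91  1.33  0.36  1.71 -1.2 ] F [-0.6  0.3  0.9] w 68.5 gf 0.0
shift [-0.081, 0.003, 0.057] turn [-0.002, -0.002, -0.005]
```

View pics/s2.png

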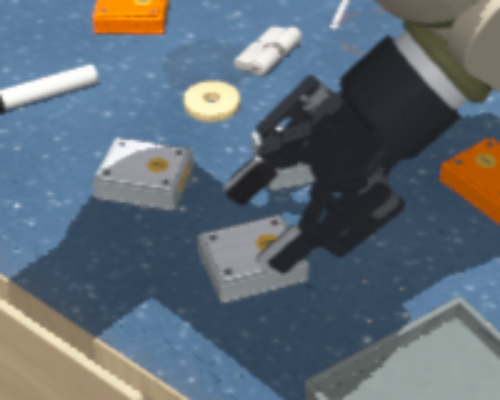

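The fingers straddle lock C as intended, so I'll descend, close and lift.

```bash
python3 -m handwheel '[[[-0.08,0,0.06],[0,0,0],0.6],[[-0.08,0,0.06],[0,0,0],0.6]]'; python3 -m handwheel '[[[0,0,0],[0,0,0],0],[[0,0,0],[0,0,0],0],[[0,0,0],[0,0,0],0],[[0,0,0],[0,0,0],0]]';python3 -c "
from h import *
st()"
```

```text
clock: 3.5
position: [0.4775, 0.2545, 0.0577]
ee_rot: [0.144, 0.894, 0.065, -0.419]
wrist_force: [0.3, 1.0, -0.8]
gripper_width: 0.0687
grasp_force: 0.0
clock: 4.0
position: [0.4783, 0.2545, 0.059]
ee_rot: [0.144, 0.895, 0.065, -0.418]
wrist_force: [3.2, -0.9, 5.9]
gripper_width: 0.0539
grasp_force: 63.9
t 4.0 grasp [439.  267.3  24.3] z [-0.73  0.24 -0.64] y [ 0.31  0.95 -0.  ] q [ 0.15  0.94  1.32  0.35  1.69 -1.21] F [ 3.2 -0.9  5.9] w 53.9 gf 63.9
```

```bash
python3 -m handwheel '[[[0.34,0,-0.29],[0,0,0],-0.2],[[0.34,0,-0.29],[0,0,0],-0.2],[[0.34,0,-0.29],[0,-0.3,0],-0.2],[[0.34,0,-0.29],[0,-0.6,0],-0.2],[[0.34,0,-0.29],[0,-0.83,0],-0.2],[[0.34,0,-0.29],[0,-0.83,0],-0.2],[[0.34,0,-0.29],[0,-0.83,0],-0.2]]'; python3 -c "
from h import *
st();go((430,228,130),137,-32)"
```

```text
clock: 4.88
position: [0.478, 0.2548, 0.1477]
ee_rot: [0.158, 0.987, -0.002, -0.001]
wrist_force: [-0.2, -0.2, -2.3]
gripper_width: 0.0542
grasp_force: 64.5
t 4.88 grasp [477.9 254.6  93.7] z [-0. -0. -1.] y [ 0.31  0.95 -0.  ] q [ 0.27  0.52  1.63 -0.    0.99 -0.98] F [-0.2 -0.2 -2.3] w 54.2 gf 64.5
shift [0.316, -0.143, -0.14] turn [0.111, -0.525, 0.404]
```

```bash
python3 -m handwheel '[[[0.31,-0.14,-0.14],[0.11,-0.52,0.4],-0.2],[[0.31,-0.14,-0.14],[0.11,-0.52,0.4],-0.2],[[0.31,-0.14,-0.14],[0.11,-0.52,0.4],-0.2],[[0.31,-0.14,-0.14],[0.11,-0.52,0.4],-0.2],[[0.31,-0.14,-0.14],[0.11,-0.52,0.4],-0.2]]'; python3 -c "
from h import *
st();go((430,228,110),112,-65)"
```

```text
clock: 5.5
position: [0.4103, 0.248, 0.1752]
ee_rot: [0.35, 0.897, -0.101, 0.251]
wrist_force: [-0.7, -0.6, -2.2]
gripper_width: 0.0541
grasp_force: 64.7
t 5.5 grasp [430.8 228.7 129.1] z [ 0.38 -0.36 -0.85] y [ 0.68  0.74 -0.  ] q [ 0.49  0.38  1.87 -0.72  0.85  0.14] F [-0.7 -0.6 -2.2] w 54.1 gf 64.7
shift [0.179, 0.099, 0.138] turn [0.316, -0.549, 0.289]
```

```bash
python3 -m handwheel '[[[0.18,0.1,0.14],[0.31,-0.55,0.29],-0.2],[[0.18,0.1,0.14],[0.31,-0.55,0.29],-0.2],[[0.18,0.1,0.14],[0.31,-0.55,0.29],-0.2],[[0.18,0.1,0.14],[0.31,-0.55,0.29],-0.2],[[0.18,0.1,0.14],[0.31,-0.55,0.29],-0.2]]'; python3 -c "
from h import *
st();go((430,228,37),112,-65)
c=read_camera('scene');cv2.imwrite('pics/s3.png',cv2.resize(c['img'][140:300,220:420],None,fx=2.5,fy=2.5))"
```

```text
clock: 6.12
position: [0.4129, 0.273, 0.1317]
ee_rot: [0.472, 0.7, -0.299, 0.445]
wrist_force: [0.2, 0.5, -1.8]
gripper_width: 0.0538
grasp_force: 64.9
t 6.12 grasp [431.3 227.7 108.7] z [ 0.34 -0.84 -0.43] y [0.93 0.38 0.  ] q [ 0.67  0.74  1.65 -1.07  1.43  0.85] F [ 0.2  0.5 -1.8] w 53.8 gf 64.9
shift [0.327, -0.005, 0.149] turn [0.002, -0.003, 0.0]
```

View pics/s3.png

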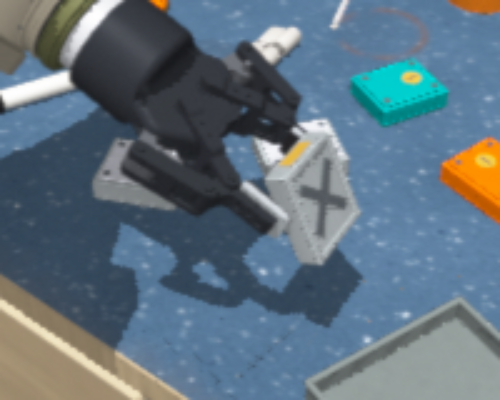

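The picture shows C held past vertical, with the cross on its exposed back: this is the marked one. Lower it until it touches, then release.

```bash
python3 -m handwheel '[[[0.15,0,0.07],[0,0,0],-0.2],[[0.32,0,0.145],[0,0,0],-0.2],[[0.32,0,0.145],[0,0,0],-0.2]]';  python3 -c "
from h import *
st()"
```

```text
clock: 6.55
position: [0.4128, 0.2731, 0.0619]
ee_rot: [0.472, 0.7, -0.299, 0.445]
wrist_force: [0.3, 0.3, -1.7]
gripper_width: 0.0536
grasp_force: 64.9
t 6.55 grasp [431.2 227.8  39. ] z [ 0.34 -0.84 -0.43] y [0.93 0.38 0.  ] q [ 0.67  0.87  1.64 -1.09  1.38  0.96] F [ 0.3  0.3 -1.7] w 53.6 gf 64.9
```

```bash
python3 -m handwheel '[[[0.01,0,0],[0,0,0],-0.2],[[0.01,0,0],[0,0,0],0.7],[[0.01,0,0],[0,0,0],0.7],[[0.01,0,0],[0,0,0],0.7],[[0.01,0,0],[0,0,0],0.7],[[0.01,0,0],[0,0,0],0.7]]';  python3 -m handwheel '[[[-0.2,0,-0.1],[0,0,0],0.7],[[-0.46,0,-0.22],[0,0,0],0.7],[[-0.46,0,-0.22],[0,0,0],0.7]]'; python3 -c "
from h import *
st();go((538,338,120),159,0);c=read_camera('scene');cv2.imwrite('pics/s4.png',cv2.resize(c['img'][140:300,220:420],None,fx=2.5,fy=2.5))"
```

```text
clock: 7.3
position: [0.4129, 0.2747, 0.0613]
ee_rot: [0.473, 0.699, -0.297, 0.447]
wrist_force: [-1.0, 0.3, -0.4]
gripper_width: 0.0727
grasp_force: 0.0
clock: 7.68
position: [0.4125, 0.2759, 0.1668]
ee_rot: [0.474, 0.698, -0.295, 0.448]
wrist_force: [0.7, 0.5, -0.9]
gripper_width: 0.0728
grasp_force: 0.0
t 7.67 grasp [431.2 230.7 143.9] z [ 0.35 -0.84 -0.42] y [0.93 0.38 0.01] q [ 0.68  0.68  1.64 -1.06  1.47  0.8 ] F [ 0.7  0.5 -0.9] w 72.8 gf 0.0
shift [-0.002, 0.698, -0.058] turn [-0.43, 1.024, -0.702]
```

View pics/s4.png

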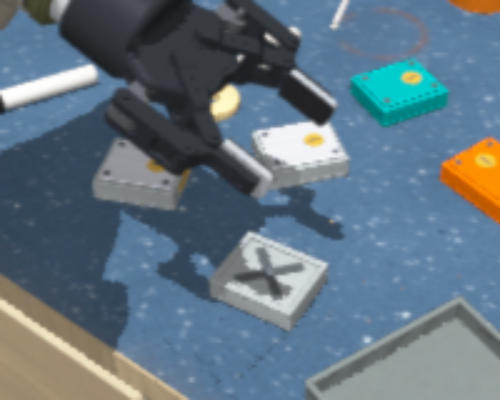

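C has landed flat with its cross up. Next is lock A, with the same method.

```bash
python3 -m handwheel '[[[0,0.3,-0.06],[-0.39,0.93,-0.64],0.6],[[0,0.5,-0.06],[-0.39,0.93,-0.64],0.6],[[0,0.68,-0.06],[-0.39,0.93,-0.64],0.6],[[0,0.68,-0.06],[-0.39,0.93,-0.64],0.6],[[0,0.68,-0.06],[-0.39,0.93,-0.64],0.6],[[0,0.68,-0.06],[-0.39,0.93,-0.64],0.6],[[0,0.68,-0.06],[-0.39,0.93,-0.64],0.6],[[0,0.68,-0.06],[-0.39,0.93,-0.64],0.6]]';  python3 -c "
from h import *
st();go((538,338,80),159,45)"
```

```text
clock: 8.72
position: [0.534, 0.3355, 0.168]
ee_rot: [0.215, 0.975, -0.033, 0.041]
wrist_force: [0.7, -0.3, -0.2]
gripper_width: 0.0683
grasp_force: 0.0
t 8.72 grasp [537.5 331.1 114.3] z [ 0.07 -0.08 -0.99] y [ 0.42  0.9  -0.05] q [ 0.41  0.66  1.32 -0.11  1.13 -0.68] F [ 0.7 -0.3 -0.2] w 68.3 gf 0.0
shift [-0.179, 0.045, 0.265] turn [-0.02, 0.838, -0.081]
```

```bash
python3 -m handwheel '[[[-0.18,0.05,0.26],[-0.02,0.92,-0.08],0.6],[[-0.18,0.05,0.26],[-0.02,0.92,-0.08],0.6],[[-0.18,0.05,0.26],[-0.02,0.92,-0.08],0.6],[[-0.18,0.05,0.26],[-0.02,0.92,-0.08],0.6],[[-0.18,0.05,0.26],[-0.02,0.92,-0.08],0.6],[[-0.18,0.05,0.26],[-0.02,0.92,-0.08],0.6]]';  python3 -c "
from h import *
st();go((538,338,50),159,50);go((538,338,23),159,50)"
```

```text
clock: 9.48
position: [0.5736, 0.3261, 0.1176]
ee_rot: [0.167, 0.891, 0.076, -0.416]
wrist_force: [0.2, 0.1, 0.4]
gripper_width: 0.0683
grasp_force: 0.0
t 9.47 grasp [535.  340.9  82.9] z [-0.72  0.27 -0.64] y [ 0.36  0.93 -0.  ] q [ 0.22  1.08  0.84  0.48  1.96 -0.97] F [0.2 0.1 0.4] w 68.3 gf 0.0
shift [-0.138, -0.008, 0.091] turn [0.0, 0.0, -0.003]
shift [-0.242, -0.007, 0.178] turn [0.0, 0.0, -0.003]
```

```bash
python3 -m handwheel '[[[-0.14,-0.01,0.09],[0,0,0],0.6],[[-0.24,-0.01,0.175],[0,0,0],0.6],[[-0.24,-0.01,0.175],[0,0,0],0.6],[[-0.24,-0.01,0.175],[0,0,0],0.6],[[-0.24,-0.01,0.175],[0,0,0],0],[[-0.24,-0.01,0.175],[0,0,0],0],[[-0.24,-0.01,0.175],[0,0,0],0],[[-0.24,-0.01,0.175],[0,0,0],0]]';  python3 -c "
from h import *
st()"
```

```text
clock: 10.48
position: [0.5778, 0.3234, 0.0632]
ee_rot: [0.165, 0.892, 0.079, -0.413]
wrist_force: [1.8, -0.6, 7.0]
gripper_width: 0.053
grasp_force: 61.6
t 10.47 grasp [539.4 338.4  28.3] z [-0.71  0.28 -0.65] y [0.36 0.93 0.01] q [ 0.21  1.16  0.83  0.46  1.9  -1.02] F [ 1.8 -0.6  7. ] w 53.0 gf 61.6
```

```bash
python3 -m handwheel '[[[0.34,0,-0.29],[0,0,0],-0.2],[[0.34,0,-0.29],[0,0,0],-0.2],[[0.34,0,-0.29],[0,-0.3,0],-0.2],[[0.34,0,-0.29],[0,-0.6,0],-0.2],[[0.34,0,-0.29],[0,-0.83,0],-0.2],[[0.34,0,-0.29],[0,-0.83,0],-0.2],[[0.34,0,-0.29],[0,-0.83,0],-0.2]]'; python3 -c "
from h import *
st();go((544,288,130),134,-32)"
```

```text
clock: 11.35
position: [0.5771, 0.323, 0.1511]
ee_rot: [0.182, 0.983, 0.002, 0.002]
wrist_force: [-0.0, 0.4, -2.0]
gripper_width: 0.0528
grasp_force: 63.1
t 11.35 grasp [577.3 323.2  97.1] z [ 0.  0. -1.] y [0.36 0.93 0.  ] q [ 0.33  0.75  1.22  0.    1.17 -0.87] F [-0.   0.4 -2. ] w 52.8 gf 63.1
shift [0.221, -0.162, -0.125] turn [0.121, -0.522, 0.404]
```

```bash
python3 -m handwheel '[[[0.22,-0.16,-0.12],[0.12,-0.52,0.4],-0.2],[[0.22,-0.16,-0.12],[0.12,-0.52,0.4],-0.2],[[0.22,-0.16,-0.12],[0.12,-0.52,0.4],-0.2],[[0.22,-0.16,-0.12],[0.12,-0.52,0.4],-0.2],[[0.22,-0.16,-0.12],[0.12,-0.52,0.4],-0.2]]'; python3 -c "
from h import *
st();go((544,288,110),109,-65)"
```

```text
clock: 11.98
position: [0.5242, 0.3093, 0.1738]
ee_rot: [0.373, 0.887, -0.108, 0.249]
wrist_force: [0.3, 0.6, -1.4]
gripper_width: 0.0526
grasp_force: 63.8
t 11.97 grasp [543.8 288.9 127.8] z [ 0.36 -0.38 -0.85] y [ 0.72  0.7  -0.01] q [ 0.49  0.62  1.46 -0.64  1.    0.06] F [ 0.3  0.6 -1.4] w 52.6 gf 63.8
shift [0.172, 0.102, 0.135] turn [0.316, -0.548, 0.289]
```

```bash
python3 -m handwheel '[[[0.17,0.1,0.14],[0.31,-0.55,0.29],-0.2],[[0.17,0.1,0.14],[0.31,-0.55,0.29],-0.2],[[0.17,0.1,0.14],[0.31,-0.55,0.29],-0.2],[[0.17,0.1,0.14],[0.31,-0.55,0.29],-0.2],[[0.17,0.1,0.14],[0.31,-0.55,0.29],-0.2]]'; python3 -m handwheel '[[[0.15,0,0.07],[0,0,0],-0.2],[[0.31,0,0.145],[0,0,0],-0.2],[[0.31,0,0.145],[0,0,0],-0.2]]'; python3 -c "
from h import *
st()
c=read_camera('scene');cv2.imwrite('pics/s5.png',cv2.resize(c['img'][140:300,220:420],None,fx=2.5,fy=2.5))"
```

```text
clock: 12.6
position: [0.5293, 0.3326, 0.131]
ee_rot: [0.49, 0.687, -0.31, 0.438]
wrist_force: [0.4, -0.9, -1.7]
gripper_width: 0.0528
grasp_force: 64.0
clock: 12.98
position: [0.5294, 0.3317, 0.0627]
ee_rot: [0.49, 0.687, -0.311, 0.438]
wrist_force: [-0.5, -0.7, -1.0]
gripper_width: 0.0528
grasp_force: 64.1
t 12.97 grasp [545.5 285.5  39.8] z [ 0.3  -0.86 -0.42] y [0.94 0.33 0.  ] q [ 0.63  1.06  1.18 -1.05  1.51  0.72] F [-0.5 -0.7 -1. ] w 52.8 gf 64.1
```

View pics/s5.png

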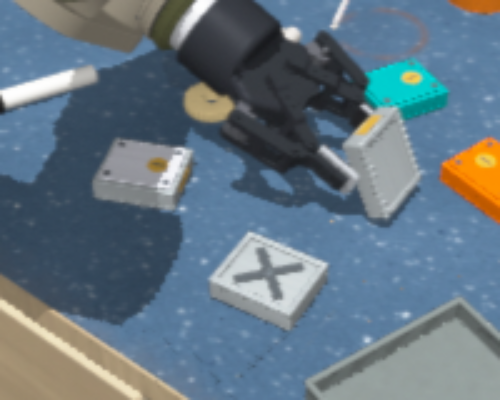

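Lock A is held past vertical just above the bench, with a plain back. Release it and retreat.

```bash
python3 -m handwheel '[[[0.01,0,0],[0,0,0],-0.2],[[0.01,0,0],[0,0,0],0.7],[[0.01,0,0],[0,0,0],0.7],[[0.01,0,0],[0,0,0],0.7],[[0.01,0,0],[0,0,0],0.7],[[0.01,0,0],[0,0,0],0.7]]' >/dev/null;  python3 -m handwheel '[[[-0.2,0,-0.1],[0,0,0],0.7],[[-0.46,0,-0.22],[0,0,0],0.7],[[-0.46,0,-0.22],[0,0,0],0.7]]' >/dev/null; python3 -c "
from h import *
st();go((423,389,130),130,0)
c=read_camera('top');i=c['img'];h=cv2.cvtColor(i,cv2.COLOR_BGR2HSV)
m=((h[...,1]<60)&(h[...,2]>110)).astype(np.uint8)*255
r=np.zeros_like(m);r[150:290,200:400]=255;m&=r
for r in rects(c,cv2.morphologyEx(m,3,np.ones((5,5))),.02): print(*r)"
```

```text
t 14.15 grasp [545.7 288.9 146.6] z [ 0.3  -0.85 -0.42] y [0.94 0.33 0.02] q [ 0.63  0.9   1.18 -1.05  1.59  0.6 ] F [ 0.3 -0.1 -1. ] w 72.7 gf 0.0
shift [0.109, -0.413, -0.423] turn [-0.184, 1.074, -0.319]
[380. 285.] [325. 217.  27. 108.  90.]
[208. 278.] [336. 637.  45.  57.   2.]
[367. 243.] [425. 244.  59.  69. 113.]
[349. 198.] [537. 291.  64.  78.  23.]
[274. 228.] [435. 480. 216. 348.  30.]
```

```bash
python3 -m handwheel '[[[0.11,-0.41,-0.42],[-0.17,0.99,-0.29],0.6],[[0.11,-0.41,-0.42],[-0.17,0.99,-0.29],0.6],[[0.11,-0.41,-0.42],[-0.17,0.99,-0.29],0.6],[[0.11,-0.41,-0.42],[-0.17,0.99,-0.29],0.6],[[0.11,-0.41,-0.42],[-0.17,0.99,-0.29],0.6],[[0.11,-0.41,-0.42],[-0.17,0.99,-0.29],0.6],[[0.11,-0.41,-0.42],[-0.17,0.99,-0.29],0.6]]';  python3 -c "
from h import *
st();go((423,389,80),130,50)"
```

```text
clock: 15.08
position: [0.4233, 0.387, 0.1785]
ee_rot: [0.436, 0.899, -0.029, 0.035]
wrist_force: [-0.3, -0.1, -1.2]
gripper_width: 0.0683
grasp_force: 0.0
t 15.07 grasp [425.4 382.6 124.8] z [ 0.04 -0.08 -1.  ] y [ 0.79  0.62 -0.02] q [ 0.57  0.55  1.49 -0.1   1.12 -0.06] F [-0.3 -0.1 -1.2] w 68.3 gf 0.0
shift [-0.169, 0.018, 0.335] turn [-0.008, 0.917, -0.038]
```

```bash
python3 -m handwheel '[[[-0.17,0.02,0.33],[-0.01,0.92,-0.04],0.6],[[-0.17,0.02,0.33],[-0.01,0.92,-0.04],0.6],[[-0.17,0.02,0.33],[-0.01,0.92,-0.04],0.6],[[-0.17,0.02,0.33],[-0.01,0.92,-0.04],0.6],[[-0.17,0.02,0.33],[-0.01,0.92,-0.04],0.6],[[-0.17,0.02,0.33],[-0.01,0.92,-0.04],0.6]]';  python3 -c "
from h import *
st();go((423,389,50),130,50);go((423,389,24),130,50)"
```

```text
clock: 15.82
position: [0.4491, 0.3583, 0.1143]
ee_rot: [0.381, 0.821, 0.178, -0.385]
wrist_force: [0.5, 0.3, 0.2]
gripper_width: 0.0686
grasp_force: 0.0
t 15.82 grasp [422.2 389.9  79.8] z [-0.5   0.59 -0.64] y [ 0.76  0.65 -0.  ] q [ 0.24  0.77  1.5   0.77  1.42 -0.8 ] F [0.5 0.3 0.2] w 68.6 gf 0.0
shift [-0.117, -0.001, 0.091] turn [-0.004, -0.004, 0.001]
shift [-0.217, -0.001, 0.174] turn [-0.004, -0.004, 0.001]
```

```bash
python3 -m handwheel '[[[-0.12,0,0.09],[0,0,0],0.6],[[-0.215,0,0.17],[0,0,0],0.6],[[-0.215,0,0.17],[0,0,0],0.6],[[-0.215,0,0.17],[0,0,0],0.6],[[-0.215,0,0.17],[0,0,0],0],[[-0.215,0,0.17],[0,0,0],0],[[-0.215,0,0.17],[0,0,0],0],[[-0.215,0,0.17],[0,0,0],0]]';  python3 -m handwheel '[[[0.34,0,-0.29],[0,0,0],-0.2],[[0.34,0,-0.29],[0,0,0],-0.2],[[0.34,0,-0.29],[0,-0.3,0],-0.2],[[0.34,0,-0.29],[0,-0.6,0],-0.2],[[0.34,0,-0.29],[0,-0.83,0],-0.2],[[0.34,0,-0.29],[0,-0.83,0],-0.2],[[0.34,0,-0.29],[0,-0.83,0],-0.2]]'; python3 -c "
from h import *
st();go((408,362,130),117,-32)"
```

```text
clock: 16.82
position: [0.4511, 0.358, 0.0632]
ee_rot: [0.38, 0.822, 0.181, -0.384]
wrist_force: [0.5, -1.7, 4.6]
gripper_width: 0.053
grasp_force: 61.7
clock: 17.7
position: [0.4508, 0.3573, 0.1523]
ee_rot: [0.421, 0.907, 0.004, 0.001]
wrist_force: [-0.9, -0.1, -1.8]
gripper_width: 0.0529
grasp_force: 63.1
t 17.7 grasp [451.  357.6  98.3] z [ 0.    0.01 -1.  ] y [0.76 0.65 0.01] q [ 0.47  0.58  1.53  0.    1.03 -0.24] F [-0.9 -0.1 -1.8] w 52.9 gf 63.1
shift [0.296, -0.114, -0.118] turn [0.068, -0.534, 0.213]
```

```bash
python3 -m handwheel '[[[0.3,-0.11,-0.12],[0.07,-0.53,0.21],-0.2],[[0.3,-0.11,-0.12],[0.07,-0.53,0.21],-0.2],[[0.3,-0.11,-0.12],[0.07,-0.53,0.21],-0.2],[[0.3,-0.11,-0.12],[0.07,-0.53,0.21],-0.2],[[0.3,-0.11,-0.12],[0.07,-0.53,0.21],-0.2]]'; python3 -c "
from h import *
st();go((408,362,110),105,-65)"
```

```text
clock: 18.32
position: [0.3951, 0.3887, 0.1755]
ee_rot: [0.501, 0.822, -0.144, 0.23]
wrist_force: [0.8, 0.4, -2.2]
gripper_width: 0.0533
grasp_force: 63.7
t 18.32 grasp [407.7 363.5 129.4] z [ 0.23 -0.47 -0.85] y [ 0.89  0.46 -0.01] q [ 0.73  0.61  1.47 -0.56  1.27  0.48] F [ 0.8  0.4 -2.2] w 53.3 gf 63.7
shift [0.189, 0.049, 0.134] turn [0.15, -0.556, 0.142]
```

```bash
python3 -m handwheel '[[[0.19,0.05,0.13],[0.15,-0.56,0.14],-0.2],[[0.19,0.05,0.13],[0.15,-0.56,0.14],-0.2],[[0.19,0.05,0.13],[0.15,-0.56,0.14],-0.2],[[0.19,0.05,0.13],[0.15,-0.56,0.14],-0.2],[[0.19,0.05,0.13],[0.15,-0.56,0.14],-0.2]]'; python3 -m handwheel '[[[0.15,0,0.07],[0,0,0],-0.2],[[0.31,0,0.145],[0,0,0],-0.2],[[0.31,0,0.145],[0,0,0],-0.2]]'; python3 -c "
from h import *
st()"
```

```text
clock: 18.95
position: [0.3959, 0.4092, 0.1329]
ee_rot: [0.512, 0.669, -0.329, 0.427]
wrist_force: [0.5, -0.2, -1.9]
gripper_width: 0.0527
grasp_force: 64.0
clock: 19.32
position: [0.3954, 0.4082, 0.0636]
ee_rot: [0.512, 0.669, -0.33, 0.427]
wrist_force: [-1.1, -0.9, -1.7]
gripper_width: 0.0526
grasp_force: 64.0
t 19.32 grasp [408.  360.7  41.1] z [ 0.23 -0.88 -0.42] y [ 0.97  0.26 -0.  ] q [ 0.84  1.04  1.23 -0.87  1.69  0.86] F [-1.1 -0.9 -1.7] w 52.6 gf 64.0
```

```bash
python3 -m handwheel '[[[0.02,0,0.01],[0,0,0],-0.2],[[0.02,0,0.01],[0,0,0],0.7],[[0.02,0,0.01],[0,0,0],0.7],[[0.02,0,0.01],[0,0,0],0.7],[[0.02,0,0.01],[0,0,0],0.7],[[0.02,0,0.01],[0,0,0],0.7]]' >/dev/null;  python3 -m handwheel '[[[-0.2,0,-0.1],[0,0,0],0.7],[[-0.46,0,-0.22],[0,0,0],0.7],[[-0.46,0,-0.22],[0,0,0],0.7]]' >/dev/null; python3 -c "
from h import *
st();go((425,243,110),113,0)
c=read_camera('scene');cv2.imwrite('pics/s6.png',cv2.resize(c['img'][140:300,220:420],None,fx=2.5,fy=2.5))"
```

```text
t 20.45 grasp [408.9 363.9 143.8] z [ 0.24 -0.88 -0.42] y [0.97 0.26 0.01] q [ 0.84  0.88  1.22 -0.89  1.78  0.75] F [-0.2 -0.6  0.4] w 72.5 gf 0.0
shift [-0.347, -0.078, 0.776] turn [-0.071, 1.083, -0.122]
```

View pics/s6.png

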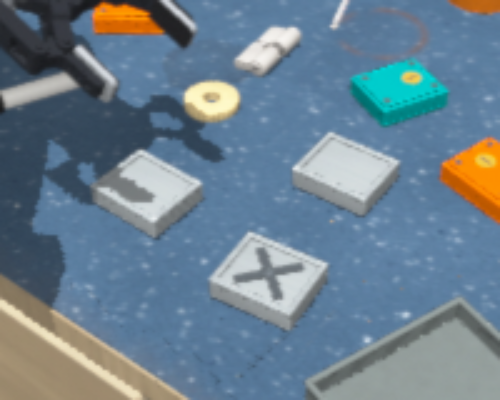

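All three locks now lie flat, back up. I'll move over the marked one.

```bash
python3 -m handwheel '[[[-0.35,-0.08,0.6],[-0.06,0.99,-0.11],0.6],[[-0.35,-0.08,0.6],[-0.06,0.99,-0.11],0.6],[[-0.35,-0.08,0.6],[-0.06,0.99,-0.11],0.6],[[-0.35,-0.08,0.77],[-0.06,0.99,-0.11],0.6],[[-0.35,-0.08,0.77],[-0.06,0.99,-0.11],0.6],[[-0.35,-0.08,0.77],[-0.06,0.99,-0.11],0.6],[[-0.35,-0.08,0.77],[-0.06,0.99,-0.11],0.6]]';  python3 -c "
from h import *
st();go((425,243,60),113,0);go((425,243,23),113,0)"
```

```text
clock: 21.38
position: [0.4238, 0.2419, 0.1609]
ee_rot: [0.558, 0.828, -0.036, 0.037]
wrist_force: [0.3, 0.5, -0.1]
gripper_width: 0.0684
grasp_force: 0.0
t 21.38 grasp [424.9 236.4 107.2] z [ 0.02 -0.1  -0.99] y [ 0.93  0.37 -0.02] q [ 0.32  0.42  1.77 -0.12  0.97  0.  ] F [ 0.3  0.5 -0.1] w 68.4 gf 0.0
shift [0.027, 0.012, 0.233] turn [-0.018, 0.096, -0.016]
shift [0.045, 0.015, 0.417] turn [-0.018, 0.096, -0.016]
```

```bash
python3 -m handwheel '[[[0.03,0.01,0.2],[-0.02,0.1,-0.02],0.6],[[0.045,0.015,0.417],[-0.02,0.1,-0.02],0.6],[[0.045,0.015,0.417],[-0.02,0.1,-0.02],0.6],[[0.045,0.015,0.417],[-0.02,0.1,-0.02],0.6],[[0.045,0.015,0.417],[-0.02,0.1,-0.02],0],[[0.045,0.015,0.417],[-0.02,0.1,-0.02],0],[[0.045,0.015,0.417],[-0.02,0.1,-0.02],0],[[0.045,0.015,0.417],[-0.02,0.1,-0.02],0]]';  python3 -m handwheel '[[[0,0,-0.35],[0,0,0],-0.2],[[0,0,-0.35],[0,0,0],-0.2],[[0,0,-0.35],[0,0,0],-0.2]]';python3 -c "
from h import *
st();go((449,91,93),87,0)
c=read_camera('top');i=c['img'][190:280,380:480];print(cv2.cvtColor(i,cv2.COLOR_BGR2HSV)[45,45]);h=cv2.cvtColor(c['img'],cv2.COLOR_BGR2HSV)
m=((h[...,1]<60)&(h[...,2]>90)&(h[...,2]<190)).astype(np.uint8)*255
r=np.zeros_like(m);r[195:275,395:462]=255;m&=r
for r in rects(c,m,.022,400): print(*r)"
```

```text
clock: 22.38
position: [0.4256, 0.2444, 0.0796]
ee_rot: [0.549, 0.836, 0.004, 0.0]
wrist_force: [-3.0, 0.6, 5.5]
gripper_width: 0.0543
grasp_force: 63.5
clock: 22.75
position: [0.4249, 0.2436, 0.1483]
ee_rot: [0.549, 0.836, 0.003, -0.0]
wrist_force: [0.2, 0.3, -2.5]
gripper_width: 0.0539
grasp_force: 66.5
t 22.75 grasp [425.  243.9  94.3] z [ 0.    0.01 -1.  ] y [0.92 0.4  0.01] q [ 0.28  0.42  1.79  0.01  0.92 -0.13] F [ 0.2  0.3 -2.5] w 53.9 gf 66.5
shift [-0.748, -0.192, 0.003] turn [0.004, -0.005, 0.44]
[ 22  44 190]
[433. 238.] [449.  90. 169. 199.   0.]
```

```bash
python3 -m handwheel '[[[-0.75,-0.19,0],[0,0,0.44],-0.2],[[-0.75,-0.19,0],[0,0,0.44],-0.2],[[-0.75,-0.19,0],[0,0,0.44],-0.2],[[-0.75,-0.19,0],[0,0,0.44],-0.2],[[-0.75,-0.19,0],[0,0,0.44],-0.2]]';python3 -c "
from h import *
st();go((449,91,29),87,0)
c=read_camera('scene');cv2.imwrite('pics/s7.png',cv2.resize(c['img'][160:380,280:540],None,fx=2.5,fy=2.5))"
```

```text
clock: 23.42
position: [0.4491, 0.0912, 0.1462]
ee_rot: [0.725, 0.689, 0.002, -0.002]
wrist_force: [0.2, -0.9, -2.1]
gripper_width: 0.0539
grasp_force: 66.4
t 23.43 grasp [449.1  91.5  92.2] z [-0.    0.01 -1.  ] y [ 1.   -0.05 -0.  ] q [-0.06  0.37  1.88  0.01  0.89 -0.01] F [ 0.2 -0.9 -2.1] w 53.9 gf 66.4
shift [-0.003, -0.0, 0.316] turn [-0.001, -0.005, 0.0]
```

View pics/s7.png

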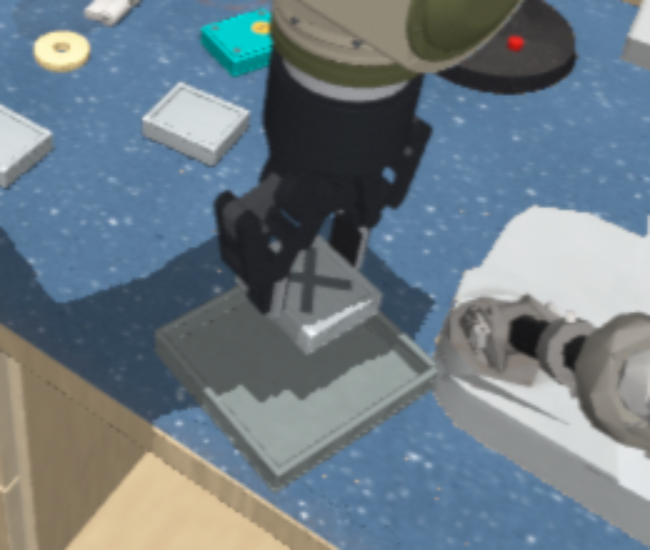

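Marked lock is above the tray, cross up. Lower, release and rise.

```bash
python3 -m handwheel '[[[0,0,0.2],[0,0,0],-0.2],[[0,0,0.31],[0,0,0],-0.2],[[0,0,0.31],[0,0,0],-0.2],[[0,0,0.31],[0,0,0],0.5],[[0,0,0.31],[0,0,0],0.5],[[0,0,0.31],[0,0,0],0.5],[[0,0,0.31],[0,0,0],0.5]]'; python3 -m handwheel '[[[0,0,-0.2],[0,0,0],0.5],[[0,0,-0.5],[0,0,0],0.5],[[0,0,-0.6],[0,0,0],0.5],[[0.5,0,-0.6],[0,0,0],0.5],[[0.9,0,-0.6],[0,0,0],0.5],[[0.9,0,-0.6],[0,0,0],0.5],[[0.9,0,-0.6],[0,0,0],0.5]]'; python3 -c "
from h import *
st()
c=read_camera('scene');cv2.imwrite('pics/s8.png',cv2.resize(c['img'][120:380,200:540],None,fx=2.2,fy=2.2))"
```

```text
clock: 24.35
position: [0.4498, 0.0911, 0.0852]
ee_rot: [0.725, 0.688, 0.003, -0.001]
wrist_force: [-0.0, 0.6, 0.3]
gripper_width: 0.0641
grasp_force: 0.0
clock: 25.22
position: [0.4584, 0.273, 0.2057]
ee_rot: [0.724, 0.69, 0.003, -0.002]
wrist_force: [0.9, 0.2, -0.1]
gripper_width: 0.0642
grasp_force: 0.0
t 25.23 grasp [458.4 273.3 151.8] z [ 0.    0.01 -1.  ] y [ 1.   -0.05  0.  ] q [0.32 0.43 1.61 0.01 1.1  0.36] F [ 0.9  0.2 -0.1] w 64.2 gf 0.0
```

View pics/s8.png

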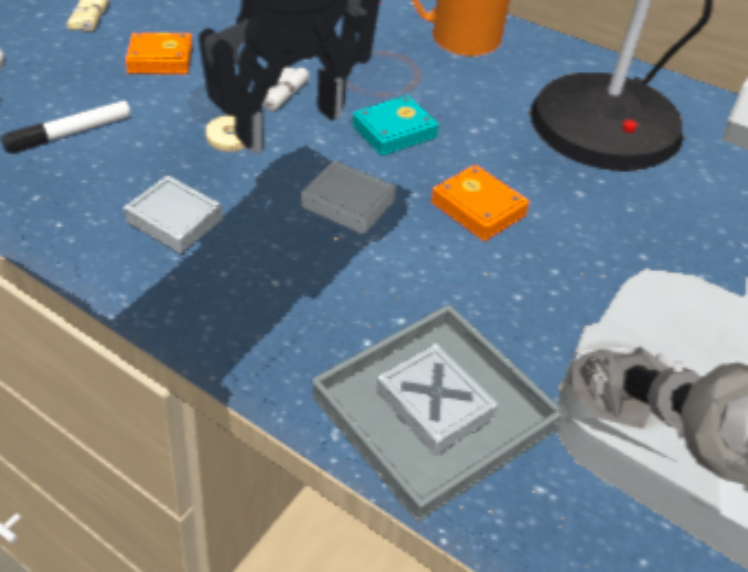

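The marked lock is flat in the tray with its cross up, the two plain locks lie back up on the bench, and the bystanders look untouched.

```bash
python3 -c "
from station import *
print(close_job())"
```

```text
the job is handed in; nothing more can be done
None
```

Job handed in at about 25 s: all three locks were turned over first, then the one with the cross was set flat in the tray, cross up; the other two lie back up on the bench, and in the last picture the cutter wheel, lock cylinder and pen looked undisturbed.

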